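# Hang the driver on the spring balancer

## Task

Take the balancer's yellow handle, draw the sprung hook down, thread it through the steel eye on the orange driver and ease it back up to its top stop so that the driver is lifted out of its holder and hangs from the hook, then let go. Keep hold of the handle all the way up so that the hook never flies back, feel for the eye gently with the hook instead of forcing it, and touch neither driver with the hand; leave everything else on the bench where it is.

Things in the scene. Friction and masses are not known exactly. Their poses are not given: they have to be found in the camera images.
- handle: Yellow pull bar of the balancer, 14 mm wide, 18 mm tall, level, with a 30 x 26 mm end stop on the robot's side; clear to grip from 30 mm before the origin to 60 mm behind it. Origin: grip point, mid-section. x runs along the bar away from the robot, to the draw rod 110 mm off; y along the overhead rail; z up. Bar, rod and hook move as one, up/down (spring) and along the rail; they never turn.
- rod (a point): Point on the draw rod's vertical axis at the height of the handle's origin (110 mm along the handle's +x), in a black block 32 x 32 x 34 mm; same axes as the handle. The hook's upright shank hangs straight down from here.
- hook_foot_highest (a point): Fixed mark on the rod axis 60 mm below rod: the HIGHEST place where the hook's bend can be. The shank is screwed in to an unmeasured length, new each time: the centre line of the hook's level foot really lies 0 to 40 mm BELOW this mark. It does not shift under load. Find it by touch or sight.
- hook_tip_highest (a point): Fixed mark 26 mm along +y of hook_foot_highest; the upturned tip really stands 0 to 40 mm below it. The hook is a J of 7 mm round steel bar in the y-z plane: shank at y = 0, level foot to the tip at y = +26 mm (centre lines), open on top, so the tip leads when moving to +y. The tip's top is 13.5 mm above the foot's centre line, the foot's underside 3.5 mm below it.
- draw (a joint): How far hook and handle are drawn down from the top stop, m: 0 at the stop, at most 0.14. The spring pulls up with about 9 N at the top and 25 N more per metre drawn (some 12 N at 0.12); left alone it goes back up to the stop, also with the driver on it.
- trolley: Blue trolley on the overhead rail, with a level arm that guides the draw rod; runs sideways with about 1 N of friction and stays where it is left, up to 170 mm to either side of the stand's middle. Origin on the table (z = 0) straight below the draw rod; y along the rail, x at right angles, away from the robot. The arm is 26 mm wide, its underside 373 mm above the table; it ends 17 mm past the rod's axis.
- orange_driver: The driver to hang: orange cylinder 42 mm in diameter, 70 mm long, 0.3 to 0.6 kg, standing nose down in one of the two places of the red dock. Origin at the nose's tip, z up. The nose, 17 mm thick and 32 mm long, stands in a 24 mm hole open above. The orange body's top is 102 mm above the origin; a steel eye stands on it.
- orange_driver_eye (a point): Centre of the steel eye on the orange driver, 131.5 mm above the nose tip: a rectangular loop of 6 mm round bar in the driver's x-z plane, inside 34 mm wide (x) and 23 mm tall (z). Centre line of its top bar 14.5 mm above this point, of its bottom bar 14.5 mm below. The way through it (y) lies along the rail within 8 degrees, in the hook's plane within 4 mm.
- blue_driver: The same driver in blue, in the other place of the dock, 120 mm along the rail to either side. Leave it there. Origin at its nose tip, z up; the top of its eye is 149 mm above this origin.
- dock: Red two-place holder block, fixed to the table under the rail; origin at the middle of its underside, y along the rail; the holder blocks are 56 mm square, 45 mm tall, at y = -60 and +60 mm.
- red_bin: Bystander, leave alone: red open bin, 160 x 100 x 75 mm, loose. Origin at the centre of its underside.
- lube: Bystander, leave alone: white bottle with red cap, 52 mm diameter, 150 mm tall. Origin at the centre of its underside.
- grease: Bystander, leave alone: green jar, 70 mm diameter, 60 mm tall. Origin at the centre of its underside.
- spanner: Bystander, leave alone: steel spanner 180 mm long lying on the bench. Origin at the centre of its underside.
- hub: Bystander, leave alone: aluminium wheel hub standing on end, 58 mm diameter, 70 mm tall. Origin at the centre of its underside.
- lockring: Bystander, leave alone: dark steel ring, 64 mm diameter, 12 mm tall. Origin at the centre of its underside.
- pedal: Bystander, leave alone: black pedal, 95 x 70 x 22 mm. Origin at the centre of its underside.
Mind the look-alikes: they are no part of the job. What is shaped like the orange_driver but green or purple is not meant.

How it is judged:
By the outcome, as a careful person would: the job done as asked, in the order asked, and still so for the second after the job is handed in, with the robot touching nothing.
It also fails if it takes over 54 s, if anything falls off the work surface, if the arm or the gripper's body presses on something with over 40 N, if the wrist force passes 120 N, or if a joint passes its speed limit or range.

## Robot

A 6-joint arm with a two-finger parallel gripper is mounted at the origin on the work surface. World frame = base frame: x ahead of the robot, y to its left, z up, the work surface at z = 0. Lengths are in m, angles in rad, forces in N, time in s.
With the tool pointing down it reaches from about 0.35 to 0.975 m from the base axis. Payload 4.9 kg.
Tool frame: the origin (TCP) lies between the finger pads; the fingertips stand 19 mm ahead of it and the grasp point (between the pads) is the TCP; z points along the fingers, y is the line along which they close (so a half turn about z gives the same grasp; the last joint's range is limited). The gripper opens to 85 mm and grips with 20 to 120 N. Pads are 22 mm wide; open, the fingers measure 114 mm over their backs; the gripper's body (76 mm by 85 mm) begins 54 mm behind the grasp point. The pads swing forward as they close: fully open they stand 13 mm farther back than shut.
Start: joints at [-1.341, 0.053, 1.613, -0, 1.476, -0.119], TCP at [0.214, -0.587, 0.25] pointing down, gripper open.
Joint ranges: [-3.01, 3.01], [-1.01, 2.22], [0.06, 2.58], [-1.02, 4.17], [0.09, 2.62], [-3.14, 3.14]. Speed limits (rad/s): [2.57, 2.57, 3.14, 3.14, 3.14, 3.14].

## Interface

Orientations are given as a rotation vector (axis times angle).
In Python, from station import ctrl gives the robot as it stands. The module is installed in compiled form; this text tells all that it offers.
- The arm moves only by the tool servo_tool, never from a script. Its argument "increments" is a list that holds one entry, the list of rows, each a list of 5 numbers: the finger opening in cm, from 0 to 8.54, then the shift along the tool's x, y, z in cm, then the turn about the tool's z in degrees. A call has 1 to 5 rows; each row is the pose to reach, as a shift and turn from the pose commanded when the call began, along the tool's axes at that moment; what a row does not reach only later rows make up. A row lasts 1/10 s, in which the tool goes at most 50 mm and 8.59 degrees, less where a joint would pass 70% of its speed; a pose out of reach is approached as far as the arm can. A call with a gripper value outside its range is refused whole. The fingers move at their own pace and stop on an object; "newtons" is the grip in N (left out, the last holds). Time passes only in rows, so rows that repeat a pose let the fingers close. It gives the time, the measured TCP pose, the force, the opening and the grip force at its end, in the units of the state.
- ctrl.get_obs(): the state, without advancing time (a new reading comes with each control period).
- ctrl.get_image(name): name is "side" or "top"; returns a dict with "img" (400x640x3 uint8, red, green, blue), "fx", "fy", "cx", "cy" (pixels), "rvec" (rotation vector, rad) and "tvec" (3), from world to camera coordinates, as OpenCV has them. Camera axes: x right, y down, z forward; pixel columns grow to the right and rows downward; lengths in m; the calibration is good to about 2 mm. A picture is of the moment at which its call begins. There is no depth.
- ctrl.finish_job(): hands the job in; it is judged then, once.
The state is a dict: "t": time; "q": joint angles; "dq": joint speeds; "effort": joint torques, N m; "tool_pos": TCP position; "tool_rot": TCP orientation; "contact_force": force on the tool from outside, world axes, zero at the start; "wrist_torque": the same for the moment, N m; "opening": finger opening in m; "grip_force": force on a finger pad.
Only numpy, scipy, OpenCV 4.12 (cv2) and the standard library are available. Lean on these libraries where they do the work, as an engineer would, in place of code of your own. Each camera call takes 0.05 s, during which the arm holds its last target. There are 200 camera calls.

## Working session

There is one attempt and no reset: what is moved stays moved. The work goes in short steps, Python scripts to look and compute and a tool call to move; the robot and the scene stay as the last step left them, time stands still between calls to the robot, and variables do not carry over. Pictures are saved under pics/ and viewed, at most 10 in all, crops included, and the job is handed in when it is done.

Besides the shell and the picture viewer there is one more tool, called after "Request:" as name(argument=value, ...), one argument or row to a line, values as JSON. servo_tool: Moves the arm, as the interface text tells. Its arguments: {"type":"object","properties":{"increments":{"type":"array"},"newtons":{"type":"number"}},"required":["increments"]}

```bash
mkdir -p pics
cat > h.py <<'E'
import numpy as np, cv2
from station import ctrl
def cam(n):
    d=ctrl.get_image(n); R=cv2.Rodrigues(np.array(d["rvec"],float))[0]; t=np.array(d["tvec"],float).ravel()
    return d,R,t
def ray(c,u,v):
    d,R,t=c; return -R.T@t, R.T@np.array([(u-d["cx"])/d["fx"],(v-d["cy"])/d["fy"],1])
def plane(c,u,v,z=None,ax=2):
    o,r=ray(c,u,v); return o+r*(z-o[ax])/r[ax]
def proj(c,p):
    d,R,t=c; q=R@np.array(p,float)+t; return d["fx"]*q[0]/q[2]+d["cx"], d["fy"]*q[1]/q[2]+d["cy"]
def tri(c1,a,c2,b):
    o1,r1=ray(c1,*a);o2,r2=ray(c2,*b); s=np.linalg.lstsq(np.c_[r1,-r2],o2-o1,rcond=None)[0]
    p,q=o1+s[0]*r1,o2+s[1]*r2; return (p+q)/2,np.linalg.norm(p-q)
def save(c,f,box=None,k=1):
    im=c[0]["img"][:,:,::-1]
    if box: x,y,w,h=box; im=im[y:y+h,x:x+w]
    cv2.imwrite(f,cv2.resize(im,None,fx=k,fy=k,interpolation=cv2.INTER_CUBIC))
E
python3 - <<'E'
from h import *
for n in("side","top"):
    c=cam(n); save(c,f"pics/{n}0.png",None,1.25); print(n,-c[1].T@c[2],c[1][2],c[0]["fx"],c[0]["cx"],c[0]["cy"])
o=ctrl.get_obs(); print(o)
E
```

```text
side [0.09428209 1.00969224 0.81518147] [ 0.33693232 -0.80002522 -0.49642346] 389.83217353108864 320.89170992802326 187.90339510849185
top [ 0.42043804 -0.00239981  1.4322388 ] [ 0.09000143  0.00959239 -0.99589544] 431.7626502894241 315.7834984182547 201.55916005031838
{'t': 0.1, 'q': array([-1.34101280e+00,  5.32928129e-02,  1.61417563e+00, -1.74355939e-05,
        1.47600735e+00, -1.18988905e-01]), 'dq': array([-0.00050676, -0.00051891, -0.00190371,  0.00072086,  0.00114444,
       -0.00102456]), 'effort': array([ 7.30064476e-04, -3.94905353e+01, -3.71361136e+01, -3.76742844e-05,
        3.90898917e-03, -1.29051330e-05]), 'tool_pos': array([ 0.21346933, -0.58684142,  0.24917339]), 'tool_rot': array([-3.09209356e+00, -5.44754447e-01,  1.90889241e-04]), 'contact_force': array([-0.08400472,  1.10451535, -0.25374352]), 'wrist_torque': array([ 0.00650433, -0.00874693, -0.02477342]), 'grip_force': 0.0, 'opening': 0.08569532331229932}
```

View pics/side0.png

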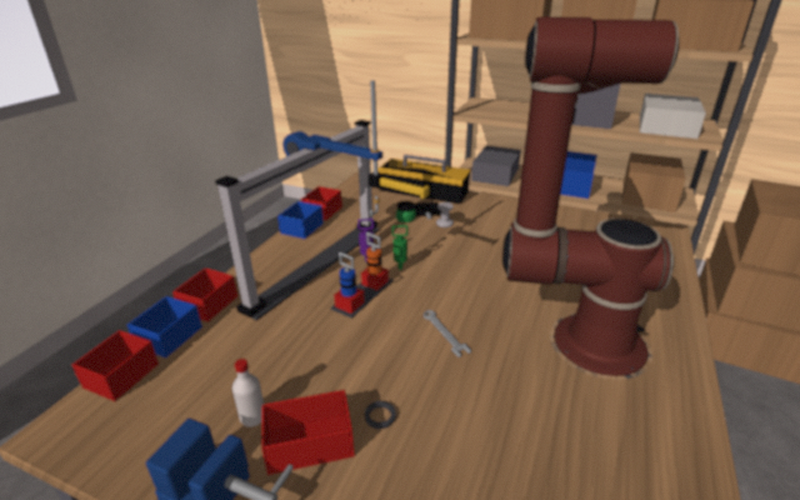

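View pics/top0.png

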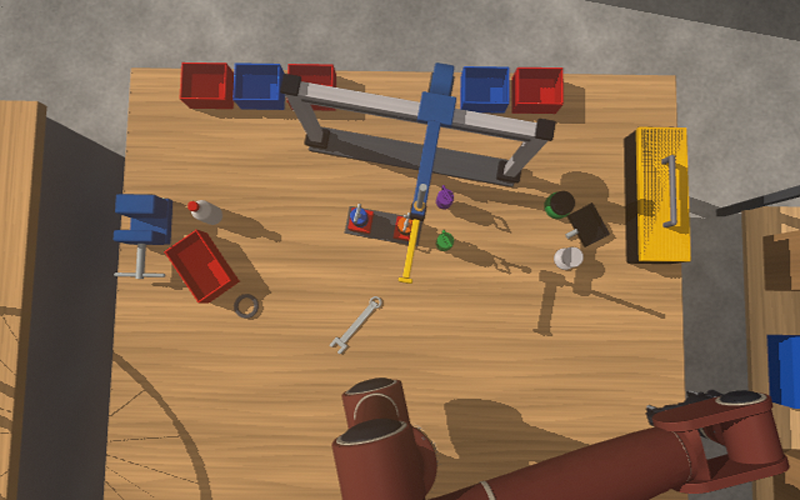

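The side view shows blue (347,282), orange (374,262), purple (367,238) and green (400,250) drivers. In the top view blue is at (358,217), orange at (404,223), purple at (445,198), green at (445,240), with the yellow handle from (406,280) to (416,222). Orange stands in the red dock, under the rail. I'll confirm that with crops.

Run:
```python
from h import *
s=cam("side");t=cam("top")
a=cv2.resize(s[0]["img"][100:260,215:365],None,fx=3.7,fy=3.7,interpolation=cv2.INTER_CUBIC)[:,:,::-1]
b=cv2.resize(t[0]["img"][140:235,265:370],None,fx=5,fy=5,interpolation=cv2.INTER_CUBIC)[:,:,::-1]
cv2.imwrite("pics/side1.png",a);cv2.imwrite("pics/top1.png",b)
def cen(c,box,f):
    x,y,w,h=box;hsv=cv2.cvtColor(c[0]["img"],cv2.COLOR_RGB2HSV);m=f(hsv)
    z=np.zeros_like(m);z[y:y+h,x:x+w]=1;v,u=np.nonzero(m&(z>0));return u,v
yel=lambda h:(h[...,0]>20)&(h[...,0]<32)&(h[...,1]>170)&(h[...,2]>120)
org=lambda h:(h[...,0]>6)&(h[...,0]<17)&(h[...,1]>200)&(h[...,2]>140)
for n,c,bx in(("s",s,(280,100,40,100)),("t",t,(300,160,50,80))):
    for k,f in(("y",yel),("o",org)):
        u,v=cen(c,bx,f); print(n,k,len(u),u.min() if len(u) else 0,u.max() if len(u) else 0,v.min() if len(u) else 0,v.max() if len(u) else 0,u.mean(),v.mean())
```

```text
s y 107 304 319 142 151 311.6261682242991 146.42990654205607
s o 0 0 0 0 0 nan nan
t y 287 319 335 175 226 327.82229965156796 202.09407665505228
t o 63 318 329 174 191 322.6031746031746 179.42857142857142<stdin>:13: RuntimeWarning: Mean of empty slice.
  ret = ret.dtype.type(ret / rcount)
```

View pics/side1.png

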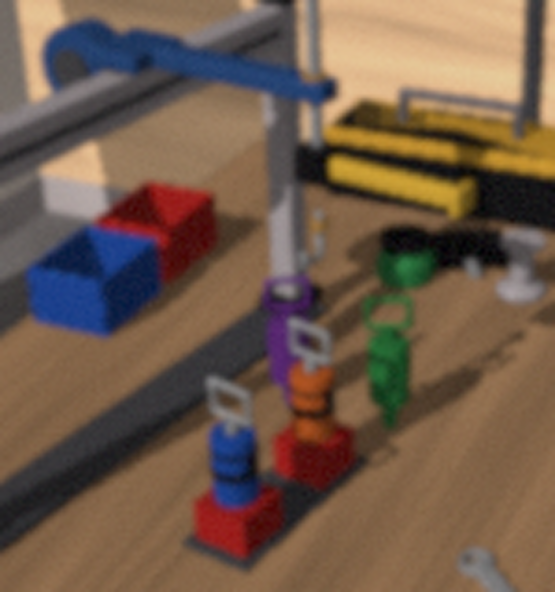

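View pics/top1.png

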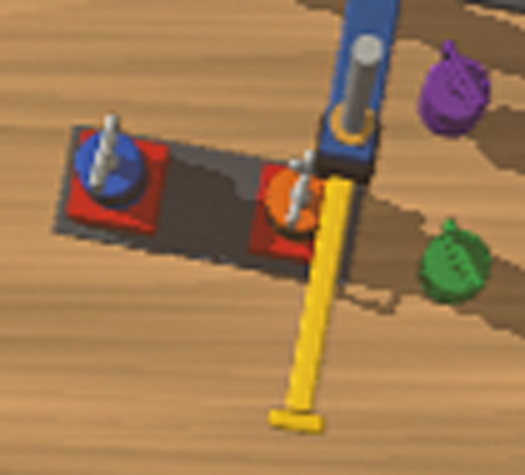

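Side crop: hook shank and tip at about (318,215–260), handle end stop at (460,195), orange eye at (310,340) in the dock's far place, green and purple standing outside the dock. Top crop: orange at (293,198) in the dock's right-hand place, so that's the one. Next I'll triangulate.

Run:
```python
from h import *
np.set_printoptions(precision=4,suppress=True)
s=cam("side");t=cam("top")
S=lambda u,v:(215+u/3.7-.37,100+v/3.7-.37); T=lambda u,v:(265+u/5-.4,140+v/5-.4)
print("stop",tri(s,S(462,196),t,T(297,421)))
print("barfar",tri(s,S(330,168),t,T(340,182)))
print("eyeOtop",tri(s,S(310,331),t,T(303,180)))
print("eyeBtop",tri(s,S(229,390),t,T(106,145)))
P=lambda u,v,z:plane(t,*T(u,v),z)
print("dock blk blue",[P(*p,.045)[:2] for p in((80,128),(168,145),(155,232),(65,215))])
print("orange left corners",[P(*p,.045)[:2] for p in((262,165),(250,250))])
print("body O top z.12",P(293,198,.112),"B",P(109,168,.112))
for n,p in(("shanktop",(318,212)),("shankbot",(308,258)),("tip",(321,258))): print(n,ray(s,*S(*p)))
print(tri(s,S(326,92),t,T(352,125)))
```

```text
stop (array([ 0.4635, -0.014 ,  0.3175]), np.float64(0.000841553385342071))
barfar (array([ 0.5907, -0.0338,  0.3137]), np.float64(0.002912394426350331))
eyeOtop (array([ 0.6121, -0.0176,  0.155 ]), np.float64(0.004344225000395283))
eyeBtop (array([0.6318, 0.1007, 0.1555]), np.float64(0.0031635833973447484))
dock blk blue [array([0.6625, 0.1276]), array([0.6523, 0.0701]), array([0.5952, 0.0772]), array([0.6053, 0.1358])]
orange left corners [array([0.6402, 0.0087]), array([0.5846, 0.0155])]
body O top z.12 [ 0.6094 -0.0113  0.112 ] B [0.6261 0.1027 0.112 ]
shanktop (array([0.0943, 1.0097, 0.8152]), array([ 0.3999, -0.8165, -0.4272]))
shankbot (array([0.0943, 1.0097, 0.8152]), array([ 0.4003, -0.7991, -0.4548]))
tip (array([0.0943, 1.0097, 0.8152]), array([ 0.392 , -0.8026, -0.4549]))
(array([ 0.6028, -0.0399,  0.3803]), np.float64(0.010654287563142724))
```

Request:
servo_tool(
  increments=[
    [[8.54, 3.4, -3.3, -1.3, 6], [8.54, 6.8, -6.6, -2.6, 12], [8.54, 10.2, -9.9, -3.9, 18], [8.54, 13.6, -13.2, -5.2, 24], [8.54, 17, -16.5, -6.5, 29.5]],
  ],
  newtons=60,
)

```text
t: 0.8
tool_pos: [0.3174, -0.3724, 0.3158]
tool_rot: [3.13, -0.268, 0.001]
contact_force: [2.2, -1.1, 0.2]
opening: 0.0855
grip_force: 0.0
```

Request:
servo_tool(
  increments=[
    [[8.54, 1.4, -4.4, -1.5, 0], [8.54, 2.8, -8.8, -3, 0], [8.54, 4.2, -13.2, -4.5, 0], [8.54, 5.6, -17.6, -6, 0], [8.54, 7, -22, -7.5, 0]],
  ],
)

```text
t: 1.3
tool_pos: [0.4227, -0.1669, 0.3911]
tool_rot: [3.13, -0.261, 0.002]
contact_force: [0.8, -0.7, 0.2]
opening: 0.0855
grip_force: 0.0
```

Request:
servo_tool(
  increments=[
    [[8.54, 1.2, -4.5, 0, 0], [8.54, 2.5, -9, 0, 0], [8.54, 3.8, -13, 0, 0], [8.54, 5, -16, 0, 0], [8.54, 5, -16, 0, 0]],
  ],
)

```text
t: 1.8
tool_pos: [0.499, -0.0162, 0.3899]
tool_rot: [-3.13, 0.252, 0.001]
contact_force: [-0.2, -0.1, -0.2]
opening: 0.0855
grip_force: 0.0
```

Run:
```python
from h import *
np.set_printoptions(precision=4,suppress=True)
s=cam("side");t=cam("top")
a=cv2.resize(s[0]["img"][90:220,225:375],None,fx=3.9,fy=3.9,interpolation=cv2.INTER_CUBIC)[:,:,::-1]
b=cv2.resize(t[0]["img"][120:240,270:380],None,fx=3.9,fy=3.9,interpolation=cv2.INTER_CUBIC)[:,:,::-1]
o=np.zeros((max(a.shape[0],b.shape[0]),790,3),np.uint8);o[:a.shape[0],:390]=a[:,:390];o[:b.shape[0],390:390+400]=b[:,:400]
cv2.imwrite("pics/c2.png",o); ob=ctrl.get_obs();print(ob["tool_pos"],ob["tool_rot"],ob["contact_force"])
```

```text
[ 0.4981 -0.0188  0.3901] [ 3.1306 -0.258  -0.001 ] [-0.7418  0.0225  0.0885]
```

View pics/c2.png

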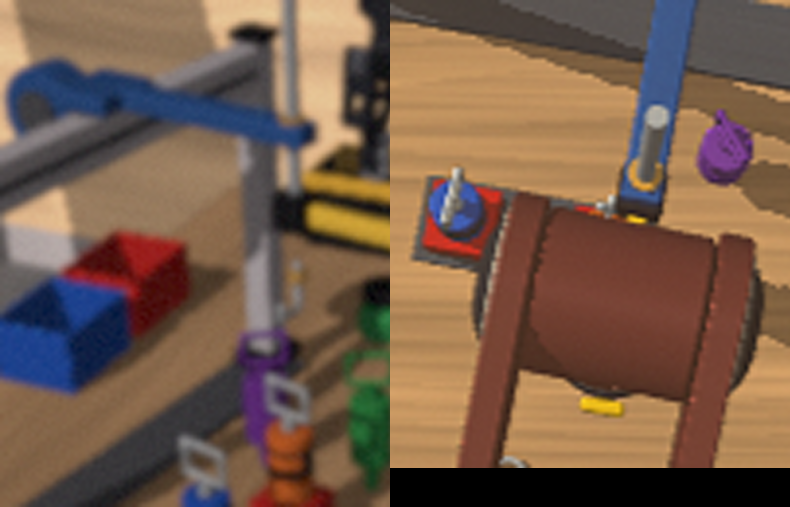

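The left crop shows the hook's shank at (298,262–310), its foot at about (288,310) and its tip at (282,292). In the right crop the hand is centred over the bar, with the end stop at (602,405). I'll go down and grip.

Request:
servo_tool(
  increments=[
    [[8.54, 0, 0, 4, 0], [8.54, 0, 0, 7, 0], [8.54, 0, 0, 7.5, 0], [1, 0, 0, 7.5, 0], [1, 0, 0, 7.5, 0]],
  ],
  newtons=60,
)

```text
t: 2.4
tool_pos: [0.4987, -0.02, 0.3174]
tool_rot: [3.13, -0.262, 0.005]
contact_force: [0.8, -0.5, 0.7]
opening: 0.0591
grip_force: 0.0
```

Request:
servo_tool(
  increments=[
    [[1, 0, 0, 0, 0], [1, 0, 0, 0, 0], [1, 0, 0, 0, 0], [1, 0, 0, 0, 0], [1, 0, 0, 0, 0]],
  ],
)

```text
t: 2.9
tool_pos: [0.4986, -0.0194, 0.3167]
tool_rot: [3.13, -0.26, 0.003]
contact_force: [-0.9, -1.6, 5.1]
opening: 0.0127
grip_force: 60.6
```

Run:
```python
from h import *
np.set_printoptions(precision=4,suppress=True)
s=cam("side");S=lambda u,v:(225+(u+.5)/3.9-.5,90+(v+.5)/3.9-.5)
ex=np.array([.9863,-.165,0]);ey=np.array([.165,.9863,0]);rod=np.array([.6065,-.0364,0])
def onplane(u,v):  # hook plane: normal ex
    o,r=ray(s,u,v);p=o+r*((rod-o)@ex)/(r@ex);return (p-rod)@ey,p[2]
for n,p in(("shank",(297,275)),("foot",(290,310)),("tiptop",(283,291)),("shankbot",(297,310)),("eye topbar",(288,387)),("eye botbar",(287,424)),("eye mid",(287,405))): print(n,onplane(*S(*p)))
e=np.array([.609,-.0157,0])
o,r=ray(s,*S(287,405));p=o+r*((e-o)@ex)/(r@ex);print(p,(p-rod)@ey)
print(ctrl.get_obs()["contact_force"],ctrl.get_obs()["tool_pos"])
```

```text
shank (np.float64(-0.0003377669020205125), np.float64(0.2560666453518916))
foot (np.float64(0.011612840390531119), np.float64(0.22803212710348553))
tiptop (np.float64(0.020592674793626267), np.float64(0.24979496398679835))
shankbot (np.float64(0.0014157435771227683), np.float64(0.22360477376092158))
eye topbar (np.float64(0.01879982802403926), np.float64(0.15603906887329366))
eye botbar (np.float64(0.022433087254406524), np.float64(0.12025372495294773))
eye mid (np.float64(0.02131580438653567), np.float64(0.13911311615647537))
[ 0.6093 -0.0139  0.1401] 0.022613227852018903
[-0.1912 -0.7857  5.3823] [ 0.4986 -0.0194  0.3167]
```

Request:
servo_tool(
  increments=[
    [[1, 0, -0.5, 0.5, 0], [1, 0, -1, 1.5, 0], [1, 0, -1, 3, 0], [1, 0, -1, 4.5, 0], [1, 0, -1, 5, 0]],
  ],
)

```text
t: 3.45
tool_pos: [0.5003, -0.009, 0.2665]
tool_rot: [-3.13, 0.26, -0.003]
contact_force: [-1.9, 1.1, 11.2]
opening: 0.013
grip_force: 61.3
```

Request:
servo_tool(
  increments=[
    [[1, 0, 0, 0, 0], [1, 0, 0, 0.1, 0], [1, 0, 0, 0.2, 0], [1, 0, 0, 0.3, 0], [1, 0, 0, 0.3, 0]],
  ],
)

```text
t: 3.95
tool_pos: [0.5003, -0.009, 0.2649]
tool_rot: [-3.13, 0.26, -0.004]
contact_force: [-4.1, 1.8, 9.2]
opening: 0.0128
grip_force: 61.3
```

Request:
servo_tool(
  increments=[
    [[1, 0, 0, 0.1, 0], [1, 0, 0, 0.2, 0], [1, 0, 0, 0.3, 0], [1, 0, 0, 0.3, 0], [1, 0, 0, 0.3, 0]],
  ],
)

```text
t: 4.45
tool_pos: [0.5003, -0.009, 0.2619]
tool_rot: [-3.13, 0.26, -0.003]
contact_force: [-3.2, 3.1, 9.6]
opening: 0.0127
grip_force: 61.3
```

Request:
servo_tool(
  increments=[
    [[1, 0, 0, 0.1, 0], [1, 0, 0, 0.2, 0], [1, 0, 0, 0.3, 0], [1, 0, 0, 0.3, 0], [1, 0, 0, 0.3, 0]],
  ],
)

```text
t: 4.95
tool_pos: [0.5003, -0.009, 0.2589]
tool_rot: [-3.13, 0.26, -0.004]
contact_force: [-3.4, 0.5, 9.9]
opening: 0.0128
grip_force: 61.3
```

Request:
servo_tool(
  increments=[
    [[1, 0, 0, 0.1, 0], [1, 0, 0, 0.2, 0], [1, 0, 0, 0.2, 0], [1, 0, 0, 0.2, 0], [1, 0, 0, 0.2, 0]],
  ],
)

```text
t: 5.45
tool_pos: [0.5003, -0.009, 0.257]
tool_rot: [-3.13, 0.26, -0.003]
contact_force: [-3.7, 1.7, 10.7]
opening: 0.013
grip_force: 61.4
```

Request:
servo_tool(
  increments=[
    [[1, 0, 0, 0.1, 0], [1, 0, 0, 0.2, 0], [1, 0, 0, 0.2, 0], [1, 0, 0, 0.2, 0], [1, 0, 0, 0.2, 0]],
  ],
)

```text
t: 5.95
tool_pos: [0.5004, -0.009, 0.2566]
tool_rot: [-3.13, 0.26, -0.004]
contact_force: [-7.5, 1.3, 16.3]
opening: 0.013
grip_force: 62.3
```

Contact with the eye's top bar at TCP z≈0.2568. The way through lies about 26 mm lower. Lift, back off, go down.

Request:
servo_tool(
  increments=[
    [[1, 0, 0, -1, 0], [1, 0, 1.2, -1, 0], [1, 0, 2.5, -1, 0], [1, 0, 3.5, -1, 0], [1, 0, 3.5, -0.5, 0]],
  ],
)

```text
t: 6.45
tool_pos: [0.4944, -0.0449, 0.2607]
tool_rot: [3.129, -0.262, 0.004]
contact_force: [-4.3, 0.3, 12.0]
opening: 0.0128
grip_force: 61.5
```

Request:
servo_tool(
  increments=[
    [[1, 0, 0, 0.5, 0], [1, 0, 0, 1.5, 0], [1, 0, 0, 2.5, 0], [1, 0, 0, 2.95, 0], [1, 0, 0, 2.95, 0]],
  ],
)

```text
t: 6.95
tool_pos: [0.4945, -0.0442, 0.2297]
tool_rot: [3.13, -0.26, 0.003]
contact_force: [-3.6, -0.2, 11.2]
opening: 0.0126
grip_force: 61.4
```

Run:
```python
from h import *
s=cam("side");save(s,"pics/s3.png",(265,160,80,75),7)
o=ctrl.get_obs();print(o["tool_pos"],o["contact_force"])
```

```text
[ 0.49449169 -0.04423177  0.2300477 ] [-4.65567978  0.47590885 11.23468116]
```

View pics/s3.png

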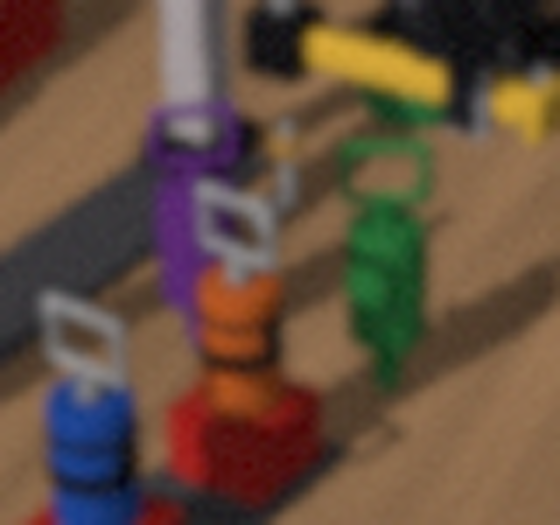

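The picture shows the hook at (287,195), just behind and to the −y side of the orange eye at (237,222). Now I'll ease it toward the eye.

Request:
servo_tool(
  increments=[
    [[1, 0, -0.3, -0.1, 0], [1, 0, -0.6, -0.1, 0], [1, 0, -0.9, -0.1, 0], [1, 0, -1, -0.1, 0], [1, 0, -1, -0.1, 0]],
  ],
)

```text
t: 7.5
tool_pos: [0.4962, -0.034, 0.2315]
tool_rot: [3.13, -0.26, 0.003]
contact_force: [-4.8, 1.1, 11.5]
opening: 0.0129
grip_force: 61.5
```

Request:
servo_tool(
  increments=[
    [[1, 0, -0.2, 0, 0], [1, 0, -0.4, 0, 0], [1, 0, -0.6, 0, 0], [1, 0, -0.6, 0, 0], [1, 0, -0.6, 0, 0]],
  ],
)

```text
t: 8.0
tool_pos: [0.4972, -0.028, 0.2315]
tool_rot: [3.131, -0.26, 0.003]
contact_force: [-5.1, 0.9, 11.1]
opening: 0.0132
grip_force: 61.5
```

Request:
servo_tool(
  increments=[
    [[1, 0, -0.2, 0, 0], [1, 0, -0.4, 0, 0], [1, 0, -0.6, 0, 0], [1, 0, -0.6, 0, 0], [1, 0, -0.6, 0, 0]],
  ],
)

```text
t: 8.5
tool_pos: [0.4982, -0.0221, 0.2315]
tool_rot: [3.131, -0.26, 0.003]
contact_force: [-5.2, 1.4, 11.4]
opening: 0.0133
grip_force: 61.5
```

Request:
servo_tool(
  increments=[
    [[1, 0, -0.2, 0, 0], [1, 0, -0.4, 0, 0], [1, 0, -0.6, 0, 0], [1, 0, -0.6, 0, 0], [1, 0, -0.6, 0, 0]],
  ],
)

```text
t: 9.0
tool_pos: [0.4991, -0.0162, 0.2315]
tool_rot: [3.131, -0.26, 0.003]
contact_force: [-4.8, 0.7, 11.5]
opening: 0.013
grip_force: 61.5
```

Request:
servo_tool(
  increments=[
    [[1, 0, -0.2, 0, 0], [1, 0, -0.4, 0, 0], [1, 0, -0.6, 0, 0], [1, 0, -0.6, 0, 0], [1, 0, -0.6, 0, 0]],
  ],
)

```text
t: 9.5
tool_pos: [0.5001, -0.0102, 0.2315]
tool_rot: [3.131, -0.26, 0.003]
contact_force: [-4.3, 0.8, 10.5]
opening: 0.0131
grip_force: 61.5
```

Run:
```python
from h import *
s=cam("side");save(s,"pics/s4.png",(270,165,60,55),9)
o=ctrl.get_obs();print(o["tool_pos"],o["contact_force"])
```

```text
[ 0.50011733 -0.01023137  0.23150769] [-4.78991353  1.26968727 11.66253244]
```

View pics/s4.png

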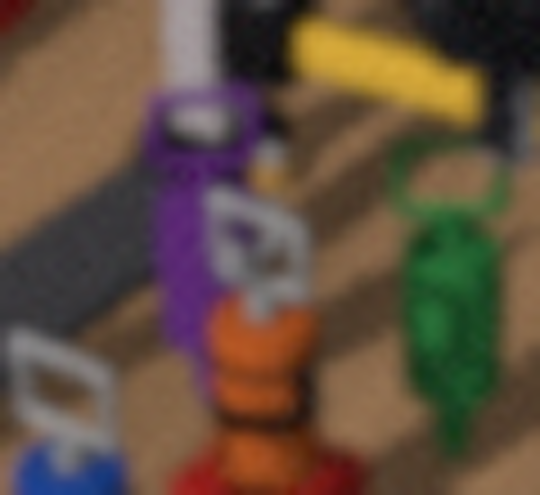

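The hook's tip shows inside the orange eye at about (262,260), and the shank is behind its top bar at (268,170). Raising it gently: load should come on after about 13 mm if the foot carries the bar, or about 3 mm if only the tip does.

Request:
servo_tool(
  increments=[
    [[1, 0, 0, -0.2, 0], [1, 0, 0, -0.4, 0], [1, 0, 0, -0.6, 0], [1, 0, 0, -0.8, 0], [1, 0, 0, -0.8, 0]],
  ],
)

```text
t: 10.05
tool_pos: [0.5001, -0.0102, 0.2397]
tool_rot: [3.131, -0.26, 0.003]
contact_force: [-4.8, 0.8, 11.8]
opening: 0.0126
grip_force: 61.4
```

Request:
servo_tool(
  increments=[
    [[1, 0, 0, -0.2, 0], [1, 0, 0, -0.4, 0], [1, 0, 0, -0.6, 0], [1, 0, 0, -0.8, 0], [1, 0, 0, -0.8, 0]],
  ],
)

```text
t: 10.55
tool_pos: [0.5001, -0.0102, 0.2465]
tool_rot: [-3.131, 0.26, -0.003]
contact_force: [-1.6, -0.0, 6.3]
opening: 0.0129
grip_force: 60.7
```

Request:
servo_tool(
  increments=[
    [[1, 0, 0, -0.4, 0], [1, 0, 0, -0.8, 0], [1, 0, 0, -1.2, 0], [1, 0, 0, -1.6, 0], [1, 0, 0, -2, 0]],
  ],
)

```text
t: 11.05
tool_pos: [0.5001, -0.0102, 0.2659]
tool_rot: [-3.131, 0.26, -0.003]
contact_force: [1.4, -0.1, 5.1]
opening: 0.013
grip_force: 60.6
```

Request:
servo_tool(
  increments=[
    [[1, 0, 0, -0.4, 0], [1, 0, 0, -0.8, 0], [1, 0, 0, -1.2, 0], [1, 0, 0, -1.6, 0], [1, 0, 0, -2, 0]],
  ],
)

```text
t: 11.55
tool_pos: [0.5, -0.0104, 0.2853]
tool_rot: [-3.131, 0.261, -0.002]
contact_force: [3.5, 0.5, 3.9]
opening: 0.013
grip_force: 60.5
```

Request:
servo_tool(
  increments=[
    [[1, 0, 0, -0.5, 0], [1, 0, 0, -1, 0], [1, 0, 0, -1.4, 0], [1, 0, 0, -1.8, 0], [1, 0, 0, -2, 0]],
  ],
)

```text
t: 12.05
tool_pos: [0.5, -0.0104, 0.3055]
tool_rot: [3.131, -0.261, 0.002]
contact_force: [5.0, 0.3, 4.4]
opening: 0.013
grip_force: 60.4
```

Request:
servo_tool(
  increments=[
    [[1, 0, 0, -0.2, 0], [1, 0, 0, -0.4, 0], [1, 0, 0, -0.5, 0], [1, 0, 0, -0.6, 0], [1, 0, 0, -0.6, 0]],
  ],
)

```text
t: 12.55
tool_pos: [0.5, -0.0105, 0.3112]
tool_rot: [3.131, -0.261, 0.002]
contact_force: [5.8, 0.1, 5.4]
opening: 0.0132
grip_force: 60.5
```

Request:
servo_tool(
  increments=[
    [[1, 0, 0, -0.1, 0], [1, 0, 0, -0.2, 0], [1, 0, 0, -0.3, 0], [1, 0, 0, -0.4, 0], [1, 0, 0, -0.4, 0]],
  ],
)

```text
t: 13.05
tool_pos: [0.5, -0.0105, 0.3151]
tool_rot: [3.131, -0.261, 0.002]
contact_force: [5.5, 1.4, 4.6]
opening: 0.0129
grip_force: 60.5
```

Request:
servo_tool(
  increments=[
    [[1, 0, 0, -0.1, 0], [1, 0, 0, -0.1, 0], [1, 0, 0, -0.2, 0], [1, 0, 0, -0.2, 0], [1, 0, 0, -0.2, 0]],
  ],
)

```text
t: 13.55
tool_pos: [0.5, -0.0105, 0.3167]
tool_rot: [3.131, -0.261, 0.002]
contact_force: [6.9, -0.2, 2.0]
opening: 0.013
grip_force: 60.3
```

Request:
servo_tool(
  increments=[
    [[1, 0, 0, -0.05, 0], [1, 0, 0, -0.1, 0], [1, 0, 0, -0.1, 0], [1, 0, 0, -0.1, 0], [1, 0, 0, -0.1, 0]],
  ],
)

```text
t: 14.05
tool_pos: [0.5, -0.0105, 0.3167]
tool_rot: [3.131, -0.261, 0.001]
contact_force: [8.4, -0.1, 0.9]
opening: 0.0128
grip_force: 59.9
```

Run:
```python
from h import *
s=cam("side");save(s,"pics/s5.png",(250,110,90,110),5)
o=ctrl.get_obs();print(o["tool_pos"],o["contact_force"])
```

```text
[ 0.49997556 -0.01049031  0.31673802] [ 7.85984859 -0.10605858  0.66603064]
```

View pics/s5.png

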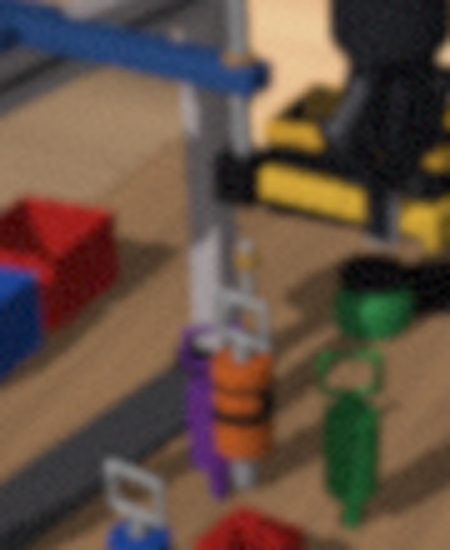

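The orange driver hangs clear of its holder: body at (242,405), nose at (243,470), eye on the hook at (243,300). The height no longer changes when I raise, so it is at the top stop. Let go and retreat.

Request:
servo_tool(
  increments=[
    [[2, 0, 0, 0, 0], [3, 0, 0, 0, 0], [5, 0, 0, 0, 0], [7, 0, 0, 0, 0], [8.5, 0, 0, 0, 0]],
  ],
)

```text
t: 14.6
tool_pos: [0.4994, -0.0104, 0.3176]
tool_rot: [3.131, -0.261, -0.001]
contact_force: [-0.1, 0.7, 0.8]
opening: 0.0723
grip_force: 0.0
```

Request:
servo_tool(
  increments=[
    [[8.5, 0, 0, 0, 0], [8.5, 0, 0, 0, 0], [8.5, 0, 0, -2, 0], [8.5, 0, 0, -5, 0], [8.5, 0, 0, -8, 0]],
  ],
)

```text
t: 15.1
tool_pos: [0.4993, -0.0103, 0.3982]
tool_rot: [-3.131, 0.261, 0.002]
contact_force: [0.0, 0.3, -0.3]
opening: 0.0851
grip_force: 0.0
```

Request:
servo_tool(
  increments=[
    [[8.5, -2, 0, -1, 0], [8.5, -5, 0, -1, 0], [8.5, -9, 0, -1, 0], [8.5, -10, 0, -1, 0], [8.5, -10, 0, -1, 0]],
  ],
)

```text
t: 15.6
tool_pos: [0.4005, 0.0063, 0.4086]
tool_rot: [3.131, -0.26, 0.004]
contact_force: [-0.3, 0.8, 0.3]
opening: 0.085
grip_force: 0.0
```

Request:
servo_tool(
  increments=[
    [[8.5, 0, 0, 0, 0], [8.5, 0, 0, 0, 0], [8.5, 0, 0, 0, 0], [8.5, 0, 0, 0, 0], [8.5, 0, 0, 0, 0]],
  ],
)

```text
t: 16.1
tool_pos: [0.4013, 0.0061, 0.4075]
tool_rot: [-3.131, 0.261, 0.001]
contact_force: [-0.1, -0.0, 0.9]
opening: 0.085
grip_force: 0.0
```

Run:
```python
from h import *
s=cam("side");save(s,"pics/s6.png",(200,90,160,150),4)
o=ctrl.get_obs();print(o["tool_pos"],o["contact_force"])
```

```text
[0.40124226 0.00610992 0.40763544] [0.39351517 0.01183101 0.11652576]
```

View pics/s6.png

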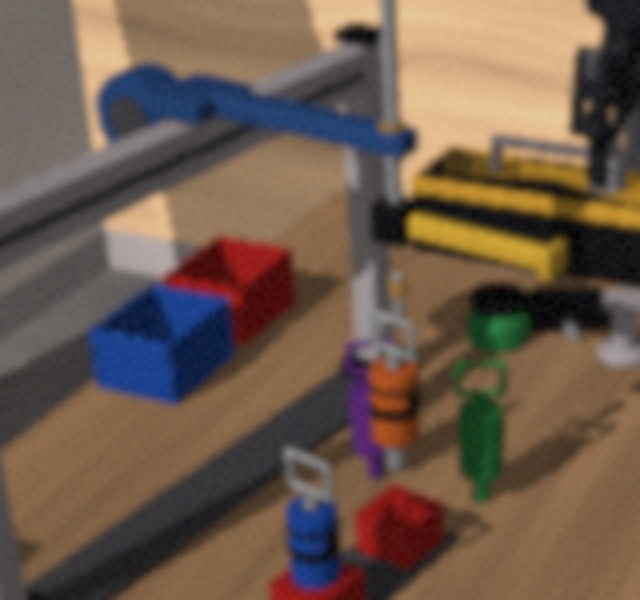

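The orange driver (393,405) still hangs above its empty holder (400,525). The hand is clear at the upper right, and the blue driver is still in its place.

```bash
python3 -c "
from station import ctrl
print(ctrl.finish_job())"
```

```text
the job is handed in; nothing more can be done
None
```

The orange driver hangs from the hook at the top stop, clear of its holder, with the handle released, the hand well away and the blue driver still in its place; I handed the job in at about 16 s.

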